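# Load the blue vial rack into the autosampler

## Robot

A 6-joint arm with a two-finger parallel gripper is mounted at the origin on the work surface. World frame = base frame: x ahead of the robot, y to its left, z up, the work surface at z = 0. Lengths are in m, angles in degrees, forces in N, time in s.
With the tool pointing down it reaches from about 0.325 to 1 m from the base axis. Payload 5.1 kg.
Tool frame: the origin (TCP) lies where the fingers leave the gripper's body, on its centre line; the fingertips stand finger_overhang ahead of it and the grasp point (between the pads) lies 54 mm ahead of it (finger_overhang is the distance from the TCP to the fingertips, in m); z points along the fingers, y is the line along which they close (so a half turn about z gives the same grasp; the last joint's range is limited). The gripper opens to 85 mm and grips with 20 to 120 N. Pads are 22 mm wide; open, the fingers measure 114 mm over their backs; the gripper's body (76 mm by 85 mm) begins 54 mm behind the grasp point. The pads swing forward as they close: fully open they stand 13 mm farther back than shut.
Start: joints at [-75.779, 7.093, 94.555, -0, 78.352, -4.733], TCP at [0.211, -0.615, 0.304] pointing down, gripper open.
Joint ranges: [-149.61, 149.61], [-58.7, 133.49], [1.44, 155.28], [-77.14, 257.14], [18.33, 153.61], [-166.67, 166.67]. Speed limits (degrees/s): [147.25, 147.25, 180, 180, 180, 180].

## Interface

Orientations are given as [roll, pitch, yaw] about the fixed x, y, z axes, in that order (R = Rz(yaw) Ry(pitch) Rx(roll)).
In Python, from workcell import get_state, camera, close_job, finger_overhang gives the robot as it stands.
- The arm moves only by the tool jog_arm, never from a script. Its argument "commands" is a list of rows, each a list of 5 numbers: the shift along the tool's x, y, z in mm, then the turn about the tool's z in rad, then the finger opening in mm, from 0 to 85.4. In form: [[x, y, z, roll, claw], ...]. A call has 1 to 20 rows; each row is the pose to reach, as a shift and turn from the pose commanded when the call began, along the tool's axes at that moment; what a row does not reach only later rows make up. A row lasts 1/10 s, in which the tool goes at most 50 mm and 8.59 degrees, less where a joint would pass 70% of its speed; a pose out of reach is approached as far as the arm can. A call with a gripper value outside its range is refused whole. The fingers move at their own pace and stop on an object; "squeeze" is the grip in N (left out, the last holds). Time passes only in rows, so rows that repeat a pose let the fingers close. It gives the time, the measured TCP pose, the force, the opening and the grip force at its end, in the units of the state.
- get_state(): the state, without advancing time (a new reading comes with each control period).
- camera(name): name is "scene" or "side" or "wrist"; returns a dict with "frame" (384x512x3 uint8, red, green, blue), "mtx" (3x3 intrinsics, pixels), "dist_coeffs" ([k1, k2, p1, p2, k3] as OpenCV has them; the pictures are not rectified), "R" (3x3) and "t" (3): a world point X has camera coordinates R X + t. Camera axes: x right, y down, z forward; pixel columns grow to the right and rows downward; lengths in m; the calibration is good to about 2 mm. A picture is of the moment at which its call begins. There is no depth.
- close_job(): hands the job in; it is judged then, once.
The state is a dict: "time_s": time; "joint_pos": joint angles; "dq": joint speeds; "tau": joint torques, N m; "tool_pos": TCP position; "eef_rot": TCP orientation; "contact_force": force on the tool from outside, world axes, zero at the start; "torque": the same for the moment, N m; "opening": opening from 0.0 (shut) to 1.0 (fully open); "grasp_force": force on a finger pad.
Only numpy, scipy, OpenCV 4.12 (cv2) and the standard library are available. Lean on these libraries where they do the work, as an engineer would, in place of code of your own. Each camera call takes 0.05 s, during which the arm holds its last target. There are 200 camera calls.

## Task

Load the blue vial rack into the autosampler, keeping it level: set it on the loading deck, slide it in under the clear cover until it meets the red end stop, then slide it sideways into the pocket until it meets the yellow side stop, and let go of it there, flat on the deck and square against both stops. Leave the orange rack, the solvent jar and the beaker where they are.

Things in the scene. Friction and masses are not known exactly. Their poses are not given: they have to be found in the camera images.
- blue_rack_mid (a point): Blue rack of white-capped amber vials, 0.18-0.35 kg, loose. Body 56 mm (its x) by 100 mm (its y), caps end 50 mm above its underside. In its middle a flat-sided blue handle, 14 mm thick (x), 28 mm long (y), stands up to 120 mm above the underside; pinch it across the 14 mm. Point: rack's middle, 60 mm above its underside. Same when turned half round; either way round will do.
- sampler: Fixed autosampler. Origin on the bench; y along the lane towards the instrument, x sideways from lane to pocket, z up. Other sampler entries use this frame, in mm. Flat aluminium deck, top z 12, x -45 to 85, y -130 to 190. White instrument, 240 high: y 181 to 440, x -90 to 220. The rack goes along +y, meets the red stop, then goes along +x to the yellow stop.
- mouth (a point): Deck top in the uncovered mouth of the lane (sampler x 0, y -85, z 12). A rack centred here, long side along y, is wholly outside the cover. Low dark guides, tops z 26: lane clear x -33 to 33 for y -50 to -3, flaring to about x -45 to 45 at y -127. The guide at x -33 runs on to y 105. Axes as sampler.
- corner (a point): Deck top under the rack's middle when it meets the red end stop in the lane (sampler x 0, y 55, z 12). Red stop face at y 105, rigid, top z 34. From y -3 to 105 the deck opens to +x: the pocket. A dark guide at y -11 to -3, x 33 to 85 shuts the pocket's near side, so the rack goes sideways only when within 8 mm of the red stop. Axes as sampler.
- home (a point): Deck top under the rack's middle when fully loaded, against both stops (sampler x 45, y 55, z 12). Yellow side stop: rigid, face at x 73, top z 34. Axes as sampler.
- cover (a point): Clear rigid fixed cover over y -20 to 116, x -45 to 85 (sampler): underside z 70, top z 76. Point: its top at the entry of its slot (x 0, y -20, z 76). The L-shaped slot passes only the rack's handle: x -18 to 18 for y -20 to 79, then y 31 to 79 for x -18 to 60. The handle of a rack on the deck reaches z 132: fingers stay above the cover. Axes as sampler.
- orange_rack_mid (a point): Orange rack with black-capped vials, same shape as the blue one, loose on the bench, nearer or farther than it; point 60 mm above its underside. Bystander.
- solvent_mid (a point): Amber solvent jar with an orange cap, 66 mm across, 130 mm high, loose; point half-way up. Bystander.
- beaker_mid (a point): White beaker, 70 mm across, 85 mm high, loose; point half-way up. Bystander.
Not all that is in view belongs to the job. Of the things that look like the part that bears blue_rack_mid, the largest one is meant.

How it is judged:
By the outcome, as a careful person would: the job done as asked, in the order asked, and still so for the second after the job is handed in, with the robot touching nothing.
It also fails if it takes over 43 s, if anything falls off the work surface, if the arm or the gripper's body presses on something with over 40 N, if the wrist force passes 120 N, or if a joint passes its speed limit or range.

## Working session

There is one attempt and no reset: what is moved stays moved. The work goes in short steps, Python scripts to look and compute and a tool call to move; the robot and the scene stay as the last step left them, time stands still between calls to the robot, and variables do not carry over. Pictures are saved under pics/ and viewed, at most 10 in all, crops included, and the job is handed in when it is done.

Besides the shell and the picture viewer there is one more tool, called after "Call:" as name([rows], argument=value, ...), one row to a line, values as JSON. jog_arm: Moves the arm, as the interface text tells. Its arguments: {"type":"object","properties":{"commands":{"type":"array"},"squeeze":{"type":"number"}},"required":["commands"]}

```bash
mkdir -p pics; cat > h.py <<'E'
import numpy as np, cv2, pickle
from workcell import get_state, camera, close_job, finger_overhang
def snap(n,f):
    c=camera(n); cv2.imwrite(f'pics/{f}.png',cv2.cvtColor(c['frame'],cv2.COLOR_RGB2BGR)); pickle.dump(c,open(f'{f}.pkl','wb')); return c
def load(f): return pickle.load(open(f'{f}.pkl','rb'))
def ray(c,u,v):
    p=cv2.undistortPoints(np.array([[[u,v]]],float),c['mtx'],c['dist_coeffs'])[0,0]
    R=np.array(c['R']);return -R.T@c['t'], R.T@np.array([p[0],p[1],1])
def onz(c,u,v,z):
    o,d=ray(c,u,v); return o+d*(z-o[2])/d[2]
def proj(c,X):
    return cv2.projectPoints(np.array(X,float).reshape(-1,3),cv2.Rodrigues(np.array(c['R']))[0],np.array(c['t'],float),c['mtx'],c['dist_coeffs'])[0][:,0]
E
python3 - <<'E'
from h import *
print(finger_overhang,get_state())
a=snap('scene','a');b=snap('side','b');
for c in(a,b): print(-np.array(c['R']).T@c['t'])
im=np.hstack([cv2.imread('pics/a.png'),cv2.imread('pics/b.png')])
E
```

```text
0.0726 {'time_s': 0.0, 'joint_pos': array([-7.57770526e+01,  7.13306261e+00,  9.46363848e+01,  1.32934839e-03,
        7.83513060e+01, -4.73239743e+00]), 'dq': array([ 0.00026919, -0.00942311,  0.08469031, -0.06911418,  0.08487225,
       -0.01161358]), 'tau': array([-9.29949128e-04, -4.23614252e+01, -3.65448081e+01, -1.49594025e-04,
        6.89992725e-03,  1.56844607e-06]), 'tool_pos': array([ 0.21100286, -0.61429819,  0.30263399]), 'eef_rot': array([-1.79879766e+02, -1.12593574e-02,  1.89550632e+01]), 'contact_force': array([0.35508172, 0.65941336, 0.27661586]), 'torque': array([-0.0012897 ,  0.00010605,  0.01738362]), 'grasp_force': 0.0, 'opening': 1.000727112901507}
[ 1.09950352 -0.64504136  0.74682742]
[ 0.51144877 -0.81882426  0.54071812]
```

View pics/a.png

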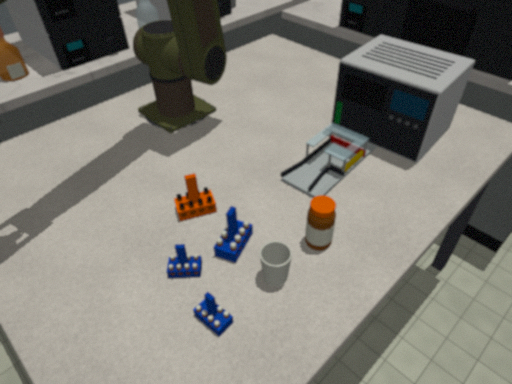

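View pics/b.png

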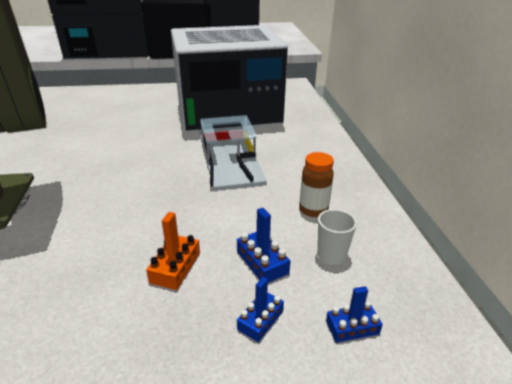

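The largest blue rack is at scene (233,240), side (263,250). The sampler is at scene (325,160), side (232,150). Next I'll enlarge both.

```bash
python3 - <<'E'
from h import *
a=cv2.imread('pics/a.png');b=cv2.imread('pics/b.png')
def cr(im,u,v): return cv2.resize(im[v:v+75,u:u+100],(400,300),interpolation=cv2.INTER_CUBIC)
cv2.imwrite('pics/c.png',np.vstack([np.hstack([cr(a,185,200),cr(a,275,122)]),np.hstack([cr(b,215,205),cr(b,185,115)])]))
E
```

```text
(no output)
```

View pics/c.png

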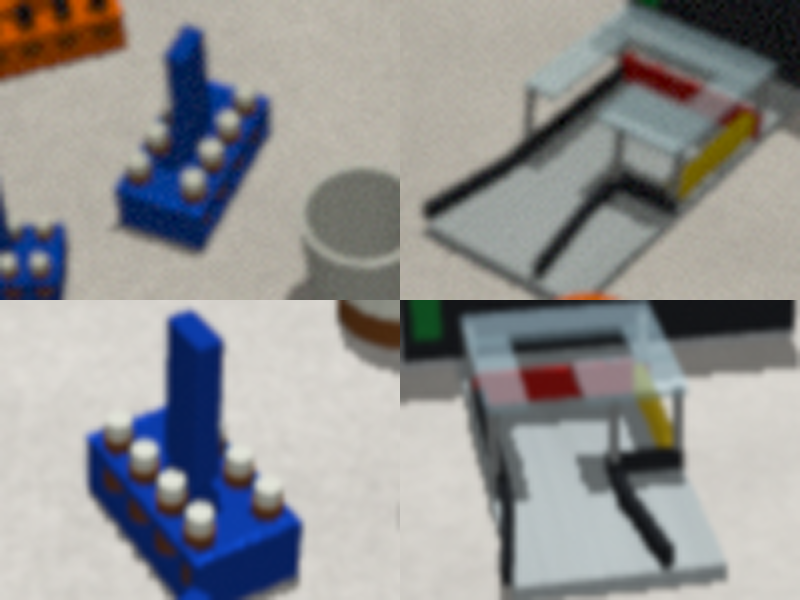

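```bash
cat > fit.py <<'E'
from h import *
from scipy.optimize import least_squares
a=load('a');b=load('b')
def fit(obs,x0):
    def f(p,full=False):
        c,s=np.cos(p[2]),np.sin(p[2]);r=[]
        for cam,X,uv in obs:
            W=[p[0]+(c*X[0]-s*X[1])/1e3,p[1]+(s*X[0]+c*X[1])/1e3,X[2]/1e3]
            r.append(proj(cam,W)[0]-uv)
        return np.ravel(r)
    s=least_squares(f,x0,loss='soft_l1'); print(s.x[:2],np.degrees(s.x[2]));print(f(s.x).reshape(-1,2).round(1).tolist()); return s.x
E
cat > f1.py <<'E'
from fit import *
m=onz(b,237,160,.012);g=onz(b,234,125,.012); 
print(m,g,onz(a,232.5,208.2,.12),onz(b,263.7,212.4,.12))
d=g-m; y0=np.arctan2(-d[0],d[1])
S=[(a,(-45,-20,76),(307.4,143.9)),(a,(-45,116,76),(332.4,123.9)),(a,(85,116,76),(368.9,138.4)),(a,(85,-20,76),(344.9,160.6)),(a,(-45,-130,12),(281.9,179.9)),
(b,(85,-20,76),(255.9,136.2)),(b,(-45,116,76),(200.4,119.1)),(b,(85,116,76),(246.6,116.2)),(b,(-45,-130,12),(210.6,186.9)),(b,(85,-130,12),(266.6,182.9))]
fit(S,[m[0],m[1],y0])
# rack bottom corners
B=[onz(a,*p,0) for p in[(214.6,256.4),(234.9,262.4),(251.9,233.1)]]
print(B,[np.linalg.norm(B[0]-B[1]),np.linalg.norm(B[1]-B[2])])
C=[onz(b,*p,0) for p in[(237.4,252.4),(289.1,276.1)]];print(C)
d=B[2]-B[1];yaw=np.arctan2(-d[0],d[1])
h=onz(b,263.7,212.4,.12)
R=[(a,(0,0,120),(232.5,208.2)),(b,(0,0,120),(263.7,212.4))]
# scene camera looks along -x: identify corners by nearest
p=[h[0],h[1],yaw]
c,s=np.cos(yaw),np.sin(yaw)
for cam,pts,uvs in((a,B,[(214.6,256.4),(234.9,262.4),(251.9,233.1)]),(b,C,[(237.4,252.4),(289.1,276.1)])):
  for P,uv in zip(pts,uvs):
    q=np.array([[c,s],[-s,c]])@(P[:2]-h[:2]); X=(28*np.sign(q[0]),50*np.sign(q[1]),0); print(q,X); R.append((cam,X,uv))
fit(R,p)
E
python3 f1.py
```

```text
[0.6027667  0.10091399 0.012     ] [0.61655542 0.31375772 0.012     ] [ 0.60938045 -0.26309543  0.12      ] [ 0.61026165 -0.27194616  0.12      ]
[0.56968555 0.1147427 ] 3.7071124048847075
[[-1.9, -1.6], [-0.5, -1.4], [0.1, -0.0], [-1.3, -0.2], [-0.8, -2.1], [1.6, 0.6], [0.3, -0.4], [0.6, -1.0], [2.4, -0.1], [0.2, -1.8]]
[array([ 6.05704991e-01, -3.27591324e-01,  1.11022302e-16]), array([ 6.53493769e-01, -3.05381559e-01, -1.11022302e-16]), array([ 0.61653735, -0.21446309,  0.        ])] [np.float64(0.05269763678386034), np.float64(0.09814247450446051)]
[array([ 0.56710557, -0.23634325,  0.        ]), array([ 0.65349143, -0.31087625,  0.        ])]
[-0.02517493 -0.04983342] (np.float64(-28.0), np.float64(-50.0), 0)
[ 0.02745952 -0.04725375] (np.float64(28.0), np.float64(-50.0), 0)
[0.02745952 0.05088873] (np.float64(28.0), np.float64(50.0), 0)
[-0.02657288  0.04923308] (np.float64(-28.0), np.float64(50.0), 0)
[ 0.02538829 -0.05234311] (np.float64(28.0), np.float64(-50.0), 0)
[ 0.61053434 -0.27078475] 21.875381624412256
[[-2.2, 2.0], [0.0, -0.4], [-0.7, -0.6], [0.0, 0.7], [0.5, 0.2], [-0.7, -0.5], [0.4, -1.7]]
```

Call:
jog_arm([
  [45, -18, 0, -0.14, 85],
  [90, -36, 0, -0.28, 85],
  [135, -54, 0, -0.42, 85],
  [180, -72, 0, -0.56, 85],
  [225, -90, 0, -0.7, 85],
  [270, -108, 0, -0.84, 85],
  [315, -126, 0, -0.98, 85],
  [360, -144, 0, -1.12, 85],
  [405, -162, 0, -1.26, 85],
  [450, -180, 0, -1.4, 85],
  [480, -192, 0, -1.52, 85],
  [489, -196, 0, -1.622, 85],
  [489, -196, 0, -1.622, 85],
  [489, -196, 0, -1.622, 85],
])

```text
time_s: 1.5
tool_pos: [0.6096, -0.2706, 0.3033]
eef_rot: [-179.9, -0.0, 111.8]
contact_force: [0.1, 0.1, -0.7]
opening: 0.997
grasp_force: 0.0
```

```bash
python3 - <<'E'
from h import *
c=snap('wrist','w1'); s=get_state(); print(s['time_s'],s['tool_pos'],s['eef_rot'],s['contact_force'],-np.array(c['R']).T@c['t'])
P=[[.6105,-.2707,.12],[.6105,-.2707,0]]
print(proj(c,P))
cv2.imwrite('pics/w1b.png',cv2.resize(cv2.imread('pics/w1.png'),(800,600)))
E
```

```text
1.55 [ 0.60931632 -0.27103716  0.30347485] [-1.79956379e+02 -2.68762032e-02  1.11749268e+02] [1.11574756 0.18630806 0.11574893] [ 0.58398199 -0.2060953   0.37291698]
[[254.69878186 188.40742572]
 [254.4586805  162.21379136]]
```

View pics/w1b.png

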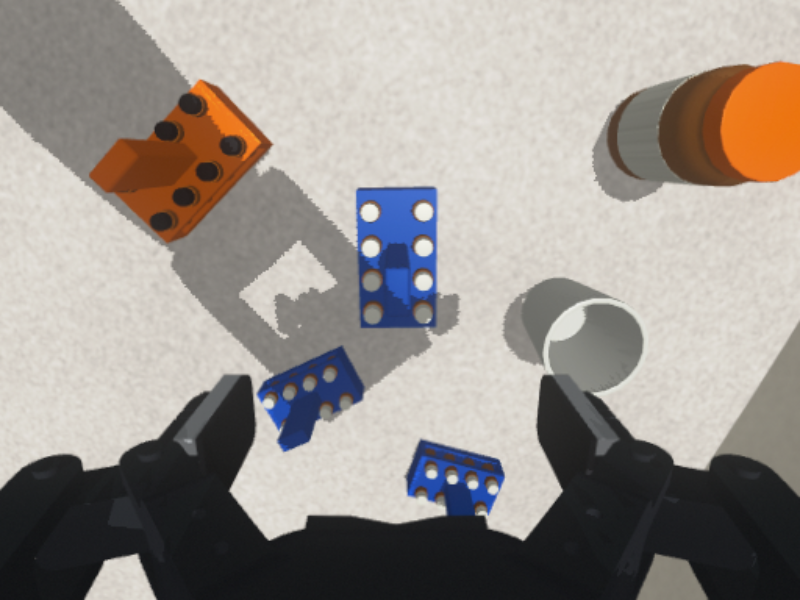

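Rack body spans (357–437, 188–327) in the enlarged wrist view and its handle top is at about (398,294). The model predicted (398,294), so the grip pose is good. I'll descend and grip.

Call:
jog_arm([
  [0, 0, 40, 0, 60],
  [0, 0, 80, 0, 50],
  [0, 0, 115, 0, 50],
  [0, 0, 135, 0, 50],
  [0, 0, 143, 0, 50],
  [0, 0, 143, 0, 0],
  [0, 0, 143, 0, 0],
  [0, 0, 143, 0, 0],
  [0, 0, 143, 0, 0],
  [0, 0, 143, 0, 0],
  [0, 0, 143, 0, 0],
], squeeze=60)

```text
time_s: 2.65
tool_pos: [0.6108, -0.2713, 0.1633]
eef_rot: [179.9, 0.2, 111.9]
contact_force: [-0.6, -0.5, 6.4]
opening: 0.156
grasp_force: 60.3
```

```bash
python3 - <<'E'
from h import *
print(finger_overhang); s=get_state(); print(s['time_s'],s['tool_pos'],s['eef_rot'],s['contact_force'],s['opening'],s['grasp_force'])
E
```

```text
0.0726
2.65 [ 0.61083322 -0.27128194  0.16328884] [1.79889113e+02 1.78420941e-01 1.11886024e+02] [-0.55742562 -0.5268456   6.39726306] 0.15618413591059221 60.29877305030823
```

Call:
jog_arm([
  [0, 0, -10, 0, 0],
  [0, 0, -30, 0, 0],
  [0, 0, -60, 0, 0],
  [0, 0, -90, 0, 0],
  [0, 0, -120, 0, 0],
  [5, 2, -140, 0.01, 0],
  [20, 5, -150, 0.03, 0],
  [45, 11, -150, 0.06, 0],
  [75, 19, -150, 0.1, 0],
  [105, 27, -150, 0.15, 0],
  [135, 35, -150, 0.2, 0],
  [165, 43, -150, 0.25, 0],
  [195, 50, -150, 0.29, 0],
  [218, 56, -150, 0.31, 0],
  [228, 58, -150, 0.318, 0],
  [231, 59, -150, 0.318, 0],
  [231, 59, -150, 0.318, 0],
  [231, 59, -150, 0.318, 0],
])

```text
time_s: 4.45
tool_pos: [0.5786, -0.0351, 0.3108]
eef_rot: [-180.0, 0.0, 93.6]
contact_force: [0.7, -1.5, -3.1]
opening: 0.151
grasp_force: 59.0
```

```bash
python3 - <<'E'
from h import *
c=snap('wrist','w2'); s=get_state(); print(s['time_s'],s['tool_pos'],s['eef_rot'],s['contact_force'],s['opening'],-np.array(c['R']).T@c['t'])
cv2.imwrite('pics/w2b.png',cv2.resize(cv2.imread('pics/w2.png'),(800,600),interpolation=cv2.INTER_CUBIC))
E
```

```text
4.5 [ 0.57867942 -0.03521041  0.31081453] [-1.79986605e+02  1.65354580e-02  9.36032387e+01] [ 0.06045977 -0.0419139  -2.29503296] 0.1530158450812397 [0.57432596 0.03425451 0.3803549 ]
```

View pics/w2b.png

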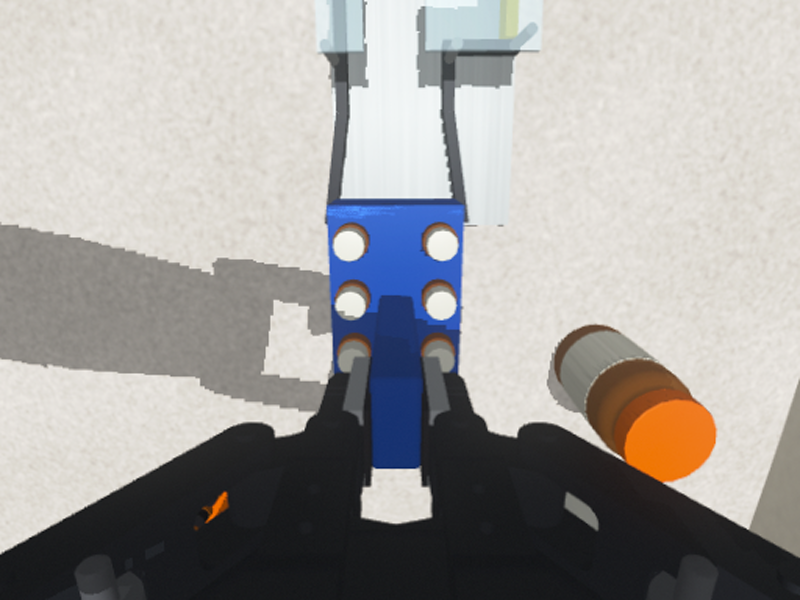

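```bash
python3 - <<'E'
from fit import *
c=load('w2');k=384/600
q=lambda u,v:((u+.5)*k-.5,(v+.5)*k-.5)
S=[(c,(85,-130,12),q(503,225)),(c,(-45,-20,76),q(318,52)),(c,(85,-20,76),q(540,51)),(c,(-18,-20,76),q(365,52)),(c,(18,-20,76),q(424,52))]
x=fit(S,[.57,.115,.0646])
t=np.array([.57868,-.03521,.3108]);
# rack front edge corners at assumed body height z: underside = TCP-.163
for H in(.035,.04,.045):
  for uv in((328,205),(464,203)): 
    P=onz(c,*q(*uv),t[2]-.163+H)-t; y=np.radians(93.6); print(H,[1e3*(P[0]*np.cos(y)+P[1]*np.sin(y)),1e3*(P[0]*np.sin(y)-P[1]*np.cos(y))])
C,s=np.cos(x[2]),np.sin(x[2]);W=lambda X,Y:x[:2]+np.array([C*X-s*Y,s*X+C*Y])/1e3
for n,X in(('mouth',(0,-85)),('corner',(0,55)),('home',(45,55))):print(n,W(*X))
E
```

```text
[0.56756494 0.11552697] 3.805620116513185
[[2.4, 0.8], [-1.1, -0.0], [0.3, 0.5], [-1.4, -0.3], [0.7, -0.5]]
0.035 [np.float64(52.28082540195633), np.float64(-27.698217164441736)]
0.035 [np.float64(53.0670842993601), np.float64(27.122025588951036)]
0.04 [np.float64(52.71918471315886), np.float64(-26.99677962110424)]
0.04 [np.float64(53.48554385388662), np.float64(26.43599458304277)]
0.045 [np.float64(53.157544024361385), np.float64(-26.295342077766634)]
0.045 [np.float64(53.90400340841314), np.float64(25.749963577134395)]
mouth [0.57320654 0.03071439]
corner [0.56391449 0.17040569]
home [0.60881527 0.17339242]
```

Call:
jog_arm([
  [15, 0, 0, 0, 0],
  [35, -1, 10, 0, 0],
  [52, -1, 30, 0, 0],
  [60, -1, 55, 0, 0],
  [60, -1, 80, 0, 0],
  [60, -1, 98, 0, 0],
  [60, -1, 106, 0, 0],
  [60, -1, 110, 0, 0],
  [60, -1, 110, 0, 0],
  [60, -1, 110, 0, 0],
])

```text
time_s: 5.5
tool_pos: [0.5745, 0.0255, 0.2023]
eef_rot: [179.9, 0.0, 93.7]
contact_force: [-0.3, -0.0, -3.3]
opening: 0.152
grasp_force: 58.9
```

```bash
python3 - <<'E'
from h import *
c=snap('wrist','w3'); d=snap('side','s3'); s=get_state(); print(s['time_s'],s['tool_pos'],s['eef_rot'],s['contact_force'],s['opening'])
a=cv2.resize(c['frame'][:240,140:380],(400,400),interpolation=2); b=cv2.resize(d['frame'][80:220,160:300],(400,400),interpolation=2)
cv2.imwrite('pics/w3b.png',np.hstack([a,b])[:,:,::-1])
E
```

```text
5.6 [0.57442712 0.0255084  0.20234586] [1.79864553e+02 1.16315086e-02 9.36540053e+01] [-0.41697512 -0.25022406 -2.64920572] 0.1537727831532214
```

View pics/w3b.png

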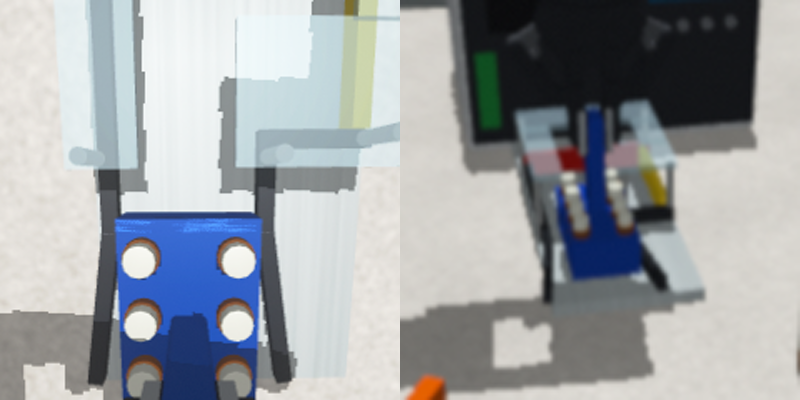

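The rack hangs centred between the guides. In the crop its body spans 117–262, the guides' inner edges are at about 120/258, and the slot edges are at 138/236 on row 167.

```bash
python3 - <<'E'
from h import *
c=load('w3');k=.6
t=np.array([.57443,.02551,.2023]);y=np.radians(93.65)
def T(u,v,z):
    P=(onz(c,140+(u+.5)*k-.5,(v+.5)*k-.5,z)-t)*1e3; return (P[0]*np.cos(y)+P[1]*np.sin(y)).round(1),(P[0]*np.sin(y)-P[1]*np.cos(y)).round(1)
for n,u,v,z in(('slotL',138,167,.076),('slotR',236,167,.076),('gL',120,215,.026),('gR',258,215,.026),('gL2',119,175,.026),('gR2',256,175,.026),('rackL',117,220,.0793),('rackR',261,218,.0793),('yel top',372,100,.034),('yel',377,10,.034)):print(n,T(u,v,z))
E
```

```text
slotL (np.float64(71.1), np.float64(-18.6))
slotR (np.float64(71.0), np.float64(17.3))
gL (np.float64(49.7), np.float64(-32.3))
gR (np.float64(49.7), np.float64(32.5))
gL2 (np.float64(68.0), np.float64(-32.1))
gR2 (np.float64(67.9), np.float64(31.0))
rackL (np.float64(52.2), np.float64(-26.5))
rackR (np.float64(52.9), np.float64(26.6))
yel top (np.float64(100.0), np.float64(79.6))
yel (np.float64(136.0), np.float64(79.0))
```

Call:
jog_arm([
  [0, -0.5, 8, 0, 0],
  [0, -0.5, 16, 0, 0],
  [0, -0.5, 22, 0, 0],
  [0, -0.5, 25, 0, 0],
  [0, -0.5, 27, 0, 0],
  [0, -0.5, 28, 0, 0],
  [0, -0.5, 28, 0, 0],
  [0, -0.5, 28, 0, 0],
])

```text
time_s: 6.4
tool_pos: [0.5735, 0.0258, 0.1754]
eef_rot: [-180.0, -0.0, 93.7]
contact_force: [-5.2, 1.5, 10.2]
opening: 0.154
grasp_force: 60.9
```

Call:
jog_arm([
  [3, 0, -0.5, 0, 0],
  [10, 0, -0.5, 0, 0],
  [20, 0, -0.5, 0, 0],
  [30, 0, -0.5, 0, 0],
  [40, 0, -0.5, 0, 0],
  [50, 0, -0.5, 0, 0],
  [60, 0, -0.5, 0, 0],
  [70, 0, -0.5, 0, 0],
  [80, 0, -0.5, 0, 0],
  [90, 0, -0.5, 0, 0],
  [100, 0, -0.5, 0, 0],
  [108, 0, -0.5, 0, 0],
  [116, 0, -0.5, 0, 0],
  [122, 0, -0.5, 0, 0],
  [127, 0, -0.5, 0, 0],
  [130, 0, -0.5, 0, 0],
  [132, 0, -0.5, 0, 0],
  [132, 0, -0.5, 0, 0],
])

```text
time_s: 8.2
tool_pos: [0.5661, 0.1581, 0.1753]
eef_rot: [179.8, -0.0, 93.7]
contact_force: [3.0, -2.9, 8.5]
opening: 0.152
grasp_force: 60.7
```

Call:
jog_arm([
  [2, 0, 0, 0, 0],
  [4, 0, 0, 0, 0],
  [6, 0, 0, 0, 0],
  [7, 0, 0, 0, 0],
  [8, 0, 0, 0, 0],
  [9, 0, 0, 0, 0],
  [9, 0, 0, 0, 0],
])

```text
time_s: 8.9
tool_pos: [0.5655, 0.1664, 0.1753]
eef_rot: [179.8, 0.1, 93.7]
contact_force: [2.1, -5.2, 9.9]
opening: 0.154
grasp_force: 60.8
```

Call:
jog_arm([
  [1, 0, 0, 0, 0],
  [2, 0, 0, 0, 0],
  [3, 0, 0, 0, 0],
  [3, 0, 0, 0, 0],
])

```text
time_s: 9.3
tool_pos: [0.5653, 0.1693, 0.1753]
eef_rot: [179.8, 0.1, 93.7]
contact_force: [2.4, -6.4, 10.1]
opening: 0.154
grasp_force: 60.8
```

Call:
jog_arm([
  [1, 0, 0, 0, 0],
  [2, 0, 0, 0, 0],
  [2, 0, 0, 0, 0],
])

```text
time_s: 9.6
tool_pos: [0.5654, 0.1701, 0.1756]
eef_rot: [179.8, 0.3, 93.7]
contact_force: [1.8, -11.3, 11.2]
opening: 0.153
grasp_force: 61.0
```

Call:
jog_arm([
  [1, 0, 0, 0, 0],
  [2, 0, 0, 0, 0],
  [2, 0, 0, 0, 0],
])

```text
time_s: 9.9
tool_pos: [0.5654, 0.1709, 0.1759]
eef_rot: [179.8, 0.4, 93.8]
contact_force: [1.4, -14.2, 12.9]
opening: 0.155
grasp_force: 61.4
```

Call:
jog_arm([
  [-1.5, 0, 0, 0, 0],
  [-1.5, 3, 0, 0, 0],
  [-1.5, 8, 0, 0, 0],
  [-1.5, 14, 0, 0, 0],
  [-1.5, 20, 0, 0, 0],
  [-1.5, 26, 0, 0, 0],
  [-1.5, 31, 0, 0, 0],
  [-1.5, 35, 0, 0, 0],
  [-1.5, 38, 0, 0, 0],
  [-1.5, 40, 0, 0, 0],
  [-1.5, 40, 0, 0, 0],
])

```text
time_s: 11.0
tool_pos: [0.6022, 0.1728, 0.1758]
eef_rot: [-179.6, 0.3, 93.8]
contact_force: [-12.2, -12.6, 21.7]
opening: 0.154
grasp_force: 62.8
```

Call:
jog_arm([
  [0, 1, 0, 0, 0],
  [0, 2, 0, 0, 0],
  [0, 3, 0, 0, 0],
  [0, 3, 0, 0, 0],
])

```text
time_s: 11.4
tool_pos: [0.604, 0.1729, 0.176]
eef_rot: [-179.3, 0.3, 93.8]
contact_force: [-15.9, -13.4, 26.2]
opening: 0.15
grasp_force: 64.3
```

Call:
jog_arm([
  [-0.5, 0, -0.7, 0, 0],
  [-0.5, 0, -1.2, 0, 0],
  [-0.5, 1, -1.2, 0, 0],
  [-0.5, 2, -1.2, 0, 0],
  [-0.5, 2, -1.2, 0, 0],
])

```text
time_s: 11.9
tool_pos: [0.6055, 0.1729, 0.176]
eef_rot: [-179.3, 0.3, 93.8]
contact_force: [-16.0, -10.7, 22.1]
opening: 0.154
grasp_force: 63.6
```

```bash
python3 - <<'E'
from h import *
c=snap('wrist','w4'); d=snap('side','s4');e=snap('scene','a4'); s=get_state(); print(s['time_s'],s['tool_pos'],s['eef_rot'],s['contact_force'],s['opening'])
r=lambda f,x,y,w:cv2.resize(f[y:y+w,x:x+w],(400,300) if 0 else (400,400),interpolation=2)
cv2.imwrite('pics/w4b.png',np.hstack([cv2.resize(c['frame'][80:320,130:370],(400,400),interpolation=2),r(d['frame'],185,95,80)])[:,:,::-1])
E
```

```text
12.05 [0.60545633 0.17292444 0.17601185] [-179.25866362    0.26454063   93.77556559] [-15.75282499 -11.38264715  22.27527624] 0.1531034452662967
```

View pics/w4b.png

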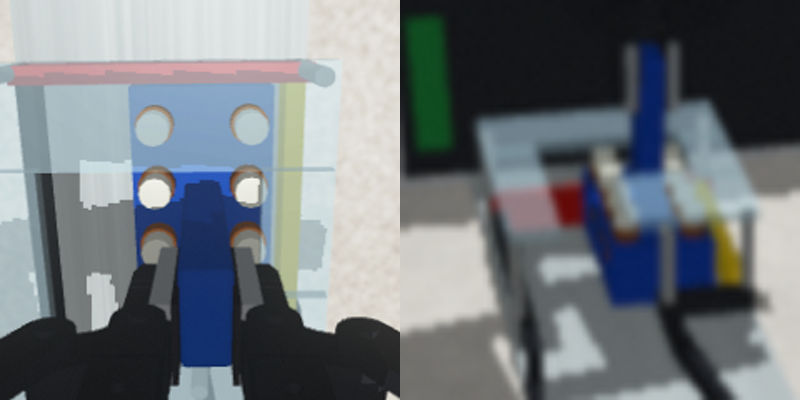

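The rack (crop x 130–273) is nearly against the yellow stop (276–303) and touches the red. I'll ease the down-force and keep pushing sideways.

Call:
jog_arm([
  [-0.5, 0, -1, 0, 0],
  [-0.5, 1, -1, 0, 0],
  [-0.5, 2, -1, 0, 0],
  [-0.5, 2, -1, 0, 0],
])

```text
time_s: 12.45
tool_pos: [0.6078, 0.1729, 0.1759]
eef_rot: [-179.4, 0.2, 93.8]
contact_force: [-12.4, -9.4, 15.5]
opening: 0.154
grasp_force: 62.1
```

Call:
jog_arm([
  [0, 1, 0, 0, 0],
  [0, 2, 0, 0, 0],
  [0, 2, 0, 0, 0],
])

```text
time_s: 12.75
tool_pos: [0.6098, 0.1731, 0.1758]
eef_rot: [-179.4, 0.2, 93.8]
contact_force: [-11.4, -8.5, 15.6]
opening: 0.153
grasp_force: 61.7
```

Call:
jog_arm([
  [0, 1, 0, 0, 0],
  [0, 2, 0, 0, 0],
  [0, 2, 0, 0, 0],
])

```text
time_s: 13.05
tool_pos: [0.6114, 0.1732, 0.1759]
eef_rot: [-179.3, 0.2, 93.8]
contact_force: [-14.5, -8.9, 17.1]
opening: 0.156
grasp_force: 62.1
```

Call:
jog_arm([
  [0, 1, 0, 0, 0],
  [0, 2, 0, 0, 0],
  [0, 2, 0, 0, 0],
])

```text
time_s: 13.35
tool_pos: [0.6121, 0.1733, 0.176]
eef_rot: [-179.0, 0.2, 93.8]
contact_force: [-19.7, -9.5, 20.8]
opening: 0.152
grasp_force: 62.7
```

Call:
jog_arm([
  [0, 1, 0, 0, 0],
  [0, 2, 0, 0, 0],
  [0, 2, 0, 0, 0],
])

```text
time_s: 13.65
tool_pos: [0.6131, 0.1734, 0.1762]
eef_rot: [-178.8, 0.2, 93.8]
contact_force: [-24.3, -9.6, 25.3]
opening: 0.156
grasp_force: 63.5
```

Call:
jog_arm([
  [0, -2, 0, 0, 0],
  [0, -3.5, 0, 0, 0],
  [-0.5, -4.5, 0, 0, 0],
  [-0.5, -4.5, 0, 0, 0],
])

```text
time_s: 14.05
tool_pos: [0.6112, 0.173, 0.1758]
eef_rot: [-179.4, 0.1, 93.8]
contact_force: [-11.3, -8.1, 15.8]
opening: 0.151
grasp_force: 62.0
```

```bash
python3 - <<'E'
from h import *
c=snap('wrist','w5'); d=snap('side','s5');s=get_state(); print(s['tool_pos'],s['eef_rot'],s['contact_force'])
r=lambda f,x,y,w:cv2.resize(f[y:y+w,x:x+w],(400,400),interpolation=2)
cv2.imwrite('pics/w5b.png',np.hstack([r(c['frame'],180,80,160),r(d['frame'],195,95,70)])[:,:,::-1])
E
```

```text
[0.61123036 0.17303232 0.17584112] [-1.79361417e+02  1.57181091e-01  9.37591417e+01] [-12.36029357  -8.52579205  15.47047854]
```

View pics/w5b.png

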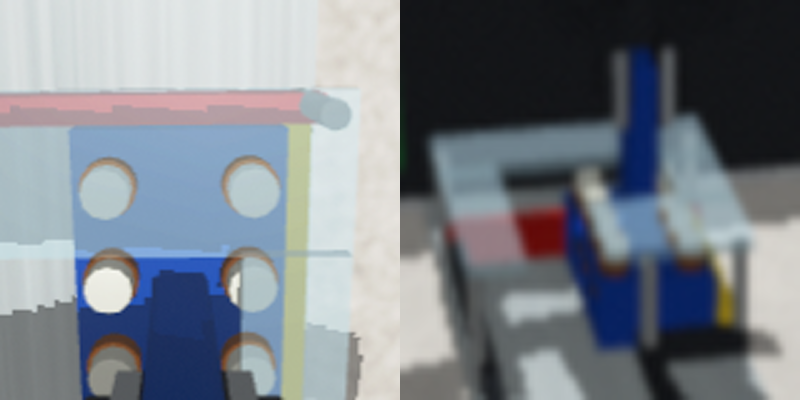

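Rack's far edge meets the red bar and its right edge covers part of the yellow stop, evenly along its length. I'll unload and release.

Call:
jog_arm([
  [-0.5, -1, -0.5, 0, 0],
  [-0.5, -1.5, -0.5, 0, 0],
  [-0.5, -1.5, -0.5, 0, 0],
  [-0.5, -1.5, -0.5, 0, 20],
  [-0.5, -1.5, -0.5, 0, 40],
  [-0.5, -1.5, -0.5, 0, 45],
  [-0.5, -1.5, -0.5, 0, 45],
  [-0.5, -1.5, -0.5, 0, 45],
  [-0.5, -1.5, -10, 0, 45],
  [-0.5, -1.5, -30, 0, 45],
  [-0.5, -1.5, -60, 0, 45],
  [-0.5, -1.5, -90, 0, 45],
  [-10, -1.5, -110, 0, 45],
  [-40, -1.5, -120, 0, 45],
  [-80, -1.5, -120, 0, 45],
  [-110, -1.5, -120, 0, 45],
  [-110, -1.5, -120, 0, 45],
  [-110, -1.5, -120, 0, 45],
])

```text
time_s: 15.95
tool_pos: [0.62, 0.0632, 0.2964]
eef_rot: [180.0, -0.0, 93.6]
contact_force: [-0.1, -1.0, -0.5]
opening: 0.53
grasp_force: 0.0
```

```bash
python3 - <<'E'
from h import *
c=snap('wrist','w6'); d=snap('side','s6');s=get_state(); print(s['time_s'],s['tool_pos'],s['eef_rot'],s['contact_force'])
r=lambda f,x,y,w:cv2.resize(f[y:y+w,x:x+w],(400,400),interpolation=2)
cv2.imwrite('pics/w6b.png',np.hstack([r(c['frame'],180,0,180),r(d['frame'],195,95,70)])[:,:,::-1])
E
```

```text
16.05 [0.61987554 0.0643299  0.2960014 ] [ 1.79977111e+02 -2.31643030e-02  9.37003512e+01] [0.01349323 0.25658933 0.49703539]
```

View pics/w6b.png

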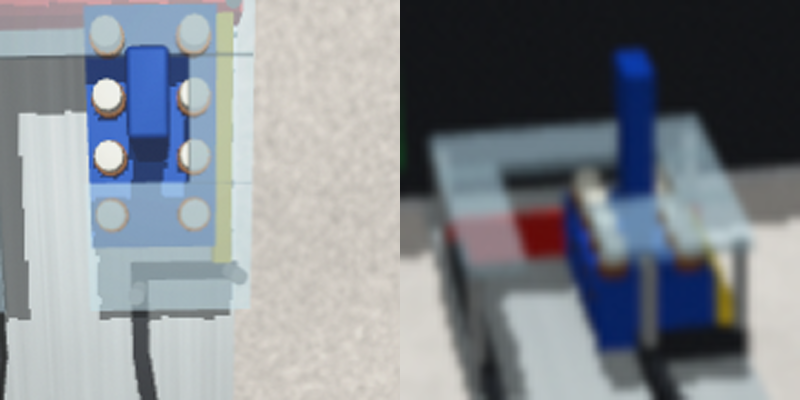

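The rack stands flat and square in the pocket, flush with the yellow stop along its full length, and the gripper is clear of it.

```bash
python3 -c "
from h import *
print(close_job())"
```

```text
the job is handed in; nothing more can be done
None
```

The blue rack is loaded: it was slid in to the red stop, then sideways to the yellow stop, and released flat and square against both; the job was handed in at about 16 s, and I did not move the orange rack, jar or beaker.

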